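Shut the contact grill and switch it on to preheat

TASK

Get the contact grill ready to preheat, using only the closed fingertips and gripping nothing: push its raised top plate all the way down shut, then press the outer end (away from the plates) of the narrow heat rocker fully down to set it to high, and last press the outer end of the wide mains rocker fully down to switch on. Leave the round timer key alone, do not disturb the things standing around, and finish with the hand clear.

Things in the scene. Friction and masses are not known exactly. Their poses are not given: they have to be found in the camera images.
- grill: Fixed contact grill of brushed steel, 375 deep (x) x 290 wide (y). Origin: centre of its footprint, on the table; x from hinge (back) to control deck (front, away from the robot within 25 deg), z up. Deck: x 100 to 205, 85 above the table. On it, at x = 160, y = -80, 0, +80: wide rocker (mains), narrow rocker (heat), round key (timer), all black, in changing order.
- plate_top (a point): Spot on the flat upper face of the hinged top plate (steel slab 210 x 270 x 45 mm), mid-width, 30 mm behind its front edge. Its z axis is square to the face, so it leans by the opening angle: 0 = shut, 0.3 to 0.62 rad at the start. Hinge axis: along the grill's y at x = -150, z = 110 mm (grill frame); spot 205 mm from it along the plate, 30 mm above; when shut at x = 55, y = 0, z = 140.
- heat (a joint): Angle of the narrow heat rocker, rad: 0 = low (inner end, next to the plates, is down), 0.32 = high (outer end is down). Snaps over past the middle and stays; starts at 0. About 3 to 5 N on the outer end tips it.
- heat_end (a point): Spot on the upper face of the outer half of the narrow black heat rocker, 14 mm from its pivot towards the grill's +x (edge at 20 mm); moves with it. The rocker is 40 mm long (x) and 20 mm wide, with a shallow V top; pivot across, at x = 160 mm. At the start the outer half slopes up outwards to 12 mm above the deck; fully pressed it is level, 6 mm above the deck (91 mm above the table).
- mains (a joint): Angle of the wide mains rocker, rad: 0 = off (inner end down), 0.32 = on (outer end down). Snaps over and stays; starts at 0. Works like the heat rocker.
- mains_end (a point): The same point on the mains rocker, which is 40 mm long and 36 mm wide and otherwise like the heat rocker.
- timer (a joint): Travel of the round timer key, m: 0 = up, 0.005 = fully pressed. Springs back. Not to be pressed.
- timer_top (a point): Centre of the top of the round black timer key, 24 mm across, 11 mm above the deck.
- tin: Closed aluminium spice tin with a hinged lid, 53 x 68 x 87 mm high, loose, in front of the grill's deck. Origin: centre of its underside. To be left standing.
- mill: Turned dark wooden pepper mill, 54 mm across, 158 mm high, loose, beside the grill on its -y side. Origin: centre of its underside. To be left standing.
- shaker: Glass salt shaker with a steel top, 42 mm across, 84 mm high, loose, beside the deck on the +y side. Origin: centre of its underside. To be left standing.
- ramekin: White ceramic ramekin, 86 mm across, 45 mm high, loose, beside the grill on the +y side. Origin: centre of its underside. To be left alone.
- spatula: Metal-bladed spatula, 260 mm long, lying on the -y side beyond the mill, its handle to its own -x. Origin: its middle, on the table. To be left alone.
- jar: Glass jar with a steel screw cap, 72 mm across, 110 mm high, loose, on the +y side beyond the ramekin. Origin: centre of its underside. To be left standing.
- plate_front (a point): Middle of the black handle bar (22 mm thick, 190 mm long, across the plate), which runs 25 mm ahead of the plate's front edge; when shut at x = 110, y = 0, z = 114 mm in the grill's frame. Moves with the plate. A stiff hinge holds the plate where it is left; pushing its front down takes about 4 to 9 N.
Not all that is in view belongs to the job. Of the things like the mill, leave any that is purple; of the rest the smaller one is meant. What is shaped like the tin but blue is not meant.

How it is judged:
By the outcome, as a careful person would: the job done as asked, in the order asked, and still so for the second after the job is handed in, with the robot touching nothing.
It also fails if it takes over 54 s, if anything falls off the work surface, if the arm or the gripper's body presses on something with over 40 N, if the wrist force passes 120 N, or if a joint passes its speed limit or range.

ROBOT

A 6-joint arm with a two-finger parallel gripper is mounted at the origin on the work surface. World frame = base frame: x ahead of the robot, y to its left, z up, the work surface at z = 0. Lengths are in m, angles in rad, forces in N, time in s.
With the tool pointing down it reaches from about 0.4 to 0.825 m from the base axis. Payload 7 kg.
Tool frame: the origin (TCP) lies midway between the tips of the shut fingers; the grasp point (between the pads) lies 19 mm behind it (arm.grasp_offset is the distance from the TCP to the grasp point, in m); z points along the fingers, y is the line along which they close (so a half turn about z gives the same grasp; the last joint's range is limited). The gripper opens to 85 mm and grips with 20 to 120 N. Pads are 22 mm wide; open, the fingers measure 114 mm over their backs; the gripper's body (76 mm by 85 mm) begins 54 mm behind the grasp point. The pads swing forward as they close: fully open they stand 13 mm farther back than shut.
Start: joints at [0.288, 0.359, 0.012, 0, -1.224, -0.288], TCP at [0.675, -0, 0.231] pointing down, gripper open.
Joint ranges: [-3.07, 3.07], [-1.43, 2.12], [-1.02, 1.25], [-3.03, 1.67], [-3.05, -0], [-3.03, 3.03]. Speed limits (rad/s): [2.39, 2.39, 3.01, 3.14, 3.14, 3.14].

INTERFACE

Orientations are given as a 3x3 rotation matrix whose columns are the frame's x, y, z axes.
In Python, from station import arm gives the robot as it stands.
- The arm moves only by the tool arm_command, never from a script. Its argument "series" is a list of rows, each a list of 7 numbers: the shift along the tool's x, y, z normalised to -1 to 1, where 1 is 0.4 m, then the turn, a rotation vector about the tool's x, y, z normalised to -1 to 1, where 1 is pi rad, then the closure, from -1 (fully open) to 1 (shut), so that 0 is half open. In form: [[tx, ty, tz, wx, wy, wz, fingers], ...]. A call has 1 to 8 rows; each row shifts and turns the commanded pose from where the row before left it, along the tool's axes as they then stand; what a row does not reach is not made up. A row lasts 1/10 s, in which the tool goes at most 50 mm and 8.59 degrees, less where a joint would pass 70% of its speed; a pose out of reach is approached as far as the arm can. A call with a number of a shift or a turn outside -1 to 1 is refused whole. A call with a gripper value outside its range is refused whole. The fingers move at their own pace and stop on an object; "squeeze" is the grip in N (left out, the last holds). Time passes only in rows, so rows that do not move let the fingers close. It gives the time, the measured TCP pose, the force, the opening and the grip force at its end, in the units of the state.
- arm.sense(): the state, without advancing time (a new reading comes with each control period).
- arm.grab_frame(name): name is "scene" or "side" or "wrist"; returns a dict with "color" (420x560x3 uint8, red, green, blue), "camera_matrix" (3x3 intrinsics, pixels), "k1" (the pictures are not rectified: a ray, as slopes to the right and down, at radius r is drawn at 1 + k1 r^2 times it, then the intrinsics apply), "R" (3x3) and "t" (3): a world point X has camera coordinates R X + t; the wrist camera has in their place "tool_from_camera" (4x4, takes a point from camera to tool coordinates, whose origin is the TCP and whose axes are the flange's). Camera axes: x right, y down, z forward; pixel columns grow to the right and rows downward; lengths in m; the calibration is good to about 2 mm. A picture is of the moment at which its call begins: read the wrist's pose just before it. There is no depth.
- arm.finish_job(): hands the job in; it is judged then, once.
The state is a dict: "clock": time; "joint_positions": joint angles; "qvel": joint speeds; "joint_efforts": joint torques, N m; "tcp_pos": TCP position; "orientation": TCP orientation; "wrist_force": force on the tool from outside, world axes, zero at the start; "ft_torque": the same for the moment, N m; "width": finger opening in m; "grip_force": force on a finger pad.
Only numpy, scipy, OpenCV 4.12 (cv2) and the standard library are available. Lean on these libraries where they do the work, as an engineer would, in place of code of your own. Each camera call takes 0.05 s, during which the arm holds its last target. There are 200 camera calls.

## Working session

There is one attempt and no reset: what is moved stays moved. The work goes in short steps, Python scripts to look and compute and a tool call to move; the robot and the scene stay as the last step left them, time stands still between calls to the robot, and variables do not carry over. Pictures are saved under pics/ and viewed, at most 10 in all, crops included, and the job is handed in when it is done.

Besides the shell and the picture viewer there is one more tool, called after "Emit:" as a command line: name --pt "numbers of a row" for each row, then --argument value for the rest. arm_command: Moves the arm, as the interface text tells. Its arguments: {"type":"object","properties":{"series":{"type":"array"},"squeeze":{"type":"number"}},"required":["series"]}

```bash
mkdir -p pics
cat > h.py <<'E'
import numpy as np, cv2, pickle
from station import arm
def snap(n,f):
    s=arm.sense(); d=arm.grab_frame(n); d=dict(d); d['s']=s
    cv2.imwrite(f'pics/{f}.png',d['color'][...,::-1]); pickle.dump(d,open(f'pics/{f}.pkl','wb')); return d
def load(f): return pickle.load(open(f'pics/{f}.pkl','rb'))
def ext(d):
    if 'R' in d: return np.array(d['R']),np.array(d['t'])
    T=np.array(d['tool_from_camera']); Rw=np.array(d['s']['orientation']); p=np.array(d['s']['tcp_pos'])
    Rc=Rw@T[:3,:3]; c=Rw@T[:3,3]+p
    return Rc.T,-Rc.T@c
def proj(d,X):
    R,t=ext(d); K=np.array(d['camera_matrix'])
    return cv2.projectPoints(np.atleast_2d(np.array(X,float)),cv2.Rodrigues(R)[0],t,K,np.array([d['k1'],0,0,0.]))[0][:,0]
def ray(d,uv):
    R,t=ext(d); K=np.array(d['camera_matrix'])
    n=cv2.undistortPoints(np.array(uv,float).reshape(-1,1,2),K,np.array([d['k1'],0,0,0.]))[:,0]
    v=np.c_[n,np.ones(len(n))]@R
    return -R.T@t,v
def onz(d,uv,z):
    c,v=ray(d,uv); return c+v*((z-c[2])/v[:,2])[:,None]
E
python3 - <<'E'
from h import *
for n in ('scene','side','wrist'):
    d=snap(n,n+'0'); R,t=ext(d); print(n,-R.T@t,R[2],d['k1'])
E
```

```text
scene [1.11515527 0.40324686 0.93589365] [-0.51296262 -0.36391921 -0.77745235] -0.08497595516664964
side [ 0.26778847 -0.46343313  0.80722281] [ 0.33979605  0.53857235 -0.7710243 ] 0.03895149636724897
wrist [ 0.67353973 -0.06917229  0.37344003] [-1.87137068e-04  2.72329348e-01 -9.62204080e-01] -0.05783668906151971
```

View pics/scene0.png

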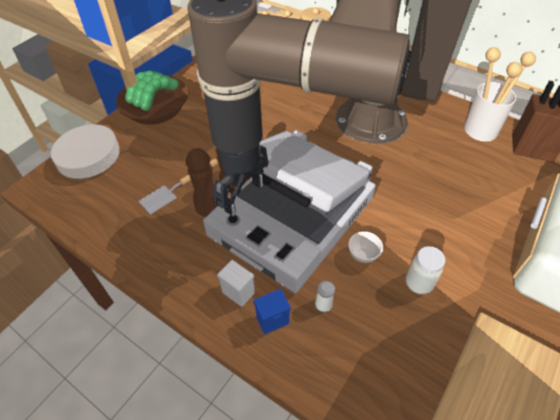

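View pics/side0.png

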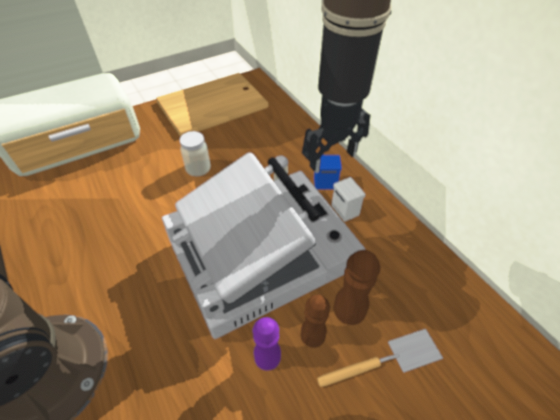

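The scene picture shows the deck with the round key near (233,218) and rockers near (258,235) and (285,251). The side picture shows the raised plate, its handle bar from (272,160) to (325,215), and the mills at (357,285), (315,320) and (267,345).

Run:
```python
import cv2,numpy as np
a=cv2.imread('pics/scene0.png')[120:320,180:400]; b=cv2.imread('pics/side0.png')[130:350,150:400]
a=cv2.resize(a,(0,0),fx=2.5,fy=2.5,interpolation=3)
cv2.imwrite('pics/a.png',cv2.resize(cv2.imread('pics/scene0.png')[120:310,190:390],(800,760))[:600])
w=cv2.imread('pics/wrist0.png'); b=cv2.resize(b,(398,350)); 
cv2.imwrite('pics/c.png',np.hstack([cv2.resize(cv2.imread('pics/scene0.png')[130:290,195:385],(0,0),fx=4,fy=3.7)]))
```

```text
(no output)
```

View pics/c.png

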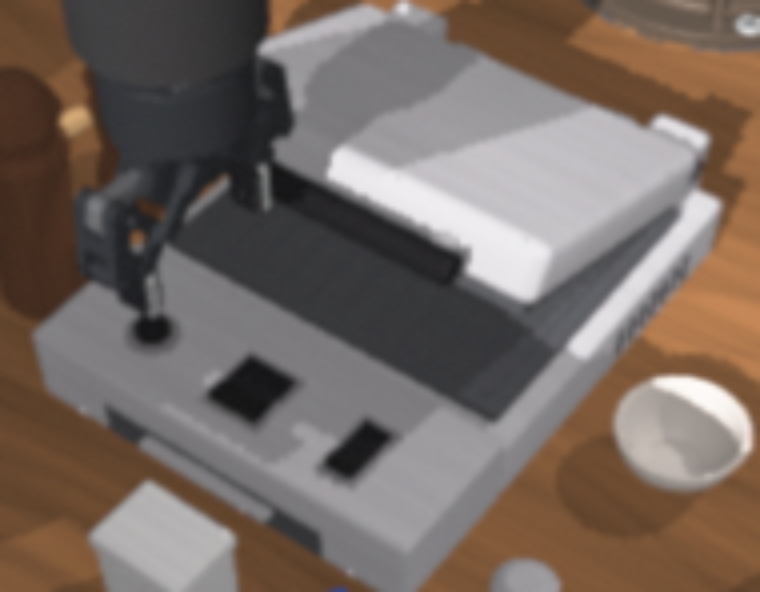

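View pics/wrist0.png

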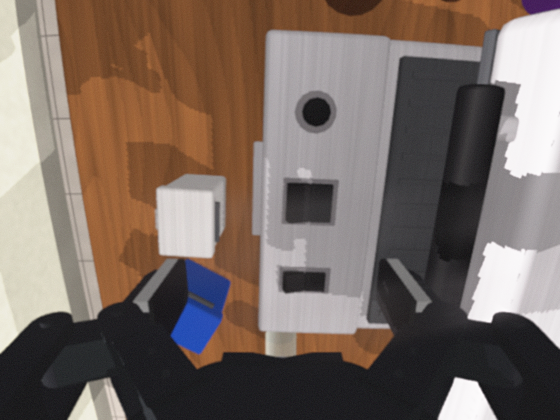

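The wrist picture shows the key at (316,112), the wide rocker at (310,202) and the narrow one at (304,282). The deck's front corners are at (266,31) and (260,331).

```bash
cat >> h.py <<'E'
def G(p,P):
    x,y,a=p; P=np.atleast_2d(np.array(P,float)); c,s=np.cos(a),np.sin(a)
    return np.c_[x+c*P[:,0]-s*P[:,1],y+s*P[:,0]+c*P[:,1],P[:,2]]
E
python3 - <<'E'
from h import *
from scipy.optimize import least_squares
w=load('wrist0'); s=w['s']; print(np.round(s['orientation'],3),s['tcp_pos'],s['clock'],s['wrist_force'])
M=[[.160,-.08,.096],[.16,0,.089],[.16,.08,.089],[.205,-.145,.085],[.205,.145,.085]]
uv=np.array([[316,112],[310,202],[304,282],[268,31],[261,331]])
sc=load('scene0')
uvs=np.array([[195+152/4,130+330/3.7],[195+253/4,130+390/3.7],[195+358/4,130+449/3.7],[195+35/4,130+338/3.7],[195+408/4,130+550/3.7]])
uvs[0]=np.nan
def f(p): return np.r_[(proj(w,G(p,M))-uv).ravel(),(proj(sc,G(p,M))-uvs)[1:].ravel()]
r=least_squares(f,[.55,0,0]); print(r.x,np.round(r.fun.reshape(-1,2),1))
p=r.x
sd=load('side0')
# handle bar ends in wrist/side -> opening angle
def bar(th,y,):
    c,sn=np.cos(th),np.sin(th); a,b=.26,.004
    return [-.15+a*c-b*sn,y,.11+a*sn+b*c]
for th in (.3,.4,.5,.6): print(th,np.round(proj(w,G(p,[bar(th,-.095),bar(th,0),bar(th,.095)]))).tolist(),np.round(proj(sd,G(p,[bar(th,-.095),bar(th,.095)]))).tolist(),np.round(proj(sc,G(p,[bar(th,.095)]))).tolist())
print(onz(w,[[225,175],[160,255],[190,350]],.087))
np.save('p.npy',p)
print('pts',G(p,[[.174,.08,.097],[.174,0,.097],bar(.4,0)]))
E
```

```text
[[-0.    -1.    -0.001]
 [-1.     0.    -0.   ]
 [ 0.     0.001 -1.   ]] [ 6.74578379e-01 -2.74497887e-05  2.30480305e-01] 0.1 [ 0.87329507  0.36602065 -0.51628278]
[ 0.48725409  0.01395904 -0.04020059] [[ 1.3  0.6]
 [ 0.7  1.3]
 [ 1.5 -0.3]
 [-2.1 -2.1]
 [-2.   2.2]
 [ 0.3 -1.1]
 [ 0.7 -0.7]
 [-1.4 -2.1]
 [-0.3  0.7]]
0.3 [[452.0, 88.0], [426.0, 250.0], [402.0, 373.0]] [[316.0, 222.0], [272.0, 165.0]] [[307.0, 210.0]]
0.4 [[496.0, 86.0], [460.0, 268.0], [429.0, 401.0]] [[313.0, 216.0], [268.0, 158.0]] [[310.0, 200.0]]
0.5 [[556.0, 84.0], [507.0, 289.0], [465.0, 433.0]] [[309.0, 211.0], [263.0, 152.0]] [[313.0, 190.0]]
0.6 [[636.0, 83.0], [569.0, 315.0], [510.0, 468.0]] [[303.0, 206.0], [257.0, 146.0]] [[318.0, 179.0]]
[[ 0.72460438 -0.01850459  0.087     ]
 [ 0.7921892   0.05983401  0.087     ]
 [ 0.77258126  0.17116675  0.087     ]]
pts [[0.66432869 0.08690139 0.097     ]
 [0.66111351 0.00696602 0.097     ]
 [0.57510124 0.01042563 0.21493301]]
```

Emit:
arm_command --pt "0 0 -0.08 0 0 0 1" --pt "0 0.05 -0.07 0 0 0 1" --pt "-0.01 0.07 0 0 0 0 1" --pt "-0.01 0.07 0 0 0 0 1" --pt "-0.01 0.07 0 0 0 0 1" --pt "0 0.07 0 0 0 0 1" --pt "0 0.06 0 0 0 0 1" --pt "0 0 0 0 0 0 1"

```text
clock: 0.95
tcp_pos: [0.5166, 0.0118, 0.292]
orientation: [[0.001, -1.0, 0.001], [-1.0, -0.001, 0.001], [-0.001, -0.001, -1.0]]
wrist_force: [0.6, 0.1, 0.9]
width: -0.0
grip_force: 0.0
```

Emit:
arm_command --pt "0 0 0.06 0 0 0 1" --pt "0 0 0.06 0 0 0 1" --pt "0 0 0.05 0 0 0 1" --pt "0 -0.005 0.025 0 0 0 1" --pt "0 -0.005 0.025 0 0 0 1" --pt "0 -0.005 0.025 0 0 0 1" --pt "0 -0.005 0.025 0 0 0 1"

```text
clock: 1.65
tcp_pos: [0.5301, 0.0122, 0.1851]
orientation: [[0.001, -1.0, 0.006], [-1.0, -0.001, 0.0], [-0.0, -0.006, -1.0]]
wrist_force: [3.3, -0.4, 8.1]
width: -0.0001
grip_force: 3.5
```

Emit:
arm_command --pt "0 -0.01 0.02 0 0 0 1" --pt "0 -0.01 0.02 0 0 0 1" --pt "0 -0.01 0.02 0 0 0 1" --pt "0 0 0.015 0 0 0 1" --pt "0 0 0 0 0 0 1"

```text
clock: 2.15
tcp_pos: [0.5397, 0.012, 0.1529]
orientation: [[-0.0, -1.0, 0.001], [-1.0, 0.0, -0.0], [0.0, -0.001, -1.0]]
wrist_force: [-0.5, 0.3, 0.8]
width: -0.0002
grip_force: 0.0
```

Emit:
arm_command --pt "0 0 0.015 0 0 0 1" --pt "0 0 0.0125 0 0 0 1" --pt "0 0 0.005 0 0 0 1" --pt "0 0 0.005 0 0 0 1" --pt "0 0 0 0 0 0 1"

```text
clock: 2.65
tcp_pos: [0.541, 0.0123, 0.1401]
orientation: [[0.001, -1.0, 0.004], [-1.0, -0.001, 0.0], [-0.0, -0.004, -1.0]]
wrist_force: [1.8, -0.8, 9.4]
width: -0.0001
grip_force: 4.5
```

Emit:
arm_command --pt "0 0 0.005 0 0 0 1" --pt "0 0 0.005 0 0 0 1" --pt "0 0 0 0 0 0 1"

```text
clock: 2.95
tcp_pos: [0.5411, 0.0123, 0.1398]
orientation: [[0.002, -1.0, 0.006], [-1.0, -0.002, 0.0], [-0.0, -0.006, -1.0]]
wrist_force: [-12.1, 2.2, 42.3]
width: -0.0001
grip_force: 20.7
```

Emit:
arm_command --pt "0 0 -0.04 0 0 0 1" --pt "0 0 -0.08 0 0 0 1" --pt "0 0 -0.08 0 0 0 1" --pt "-0.03 -0.07 -0.03 0 0 0 1" --pt "-0.05 -0.08 0 0 0 0 1" --pt "-0.05 -0.08 0 0 0 0 1" --pt "-0.05 -0.08 0 0 0 0 1" --pt "0 0 0 0 0 0 1"

```text
clock: 3.75
tcp_pos: [0.6651, 0.0862, 0.2239]
orientation: [[0.001, -1.0, -0.002], [-1.0, -0.001, -0.001], [0.001, 0.002, -1.0]]
wrist_force: [0.1, 0.2, -0.9]
width: 0.0001
grip_force: 0.0
```

Run:
```python
from h import *
w=snap('wrist','wrist1'); s=w['s']; print(s['tcp_pos'],s['wrist_force'],s['width'])
p=np.load('p.npy')
print(proj(w,G(p,[[.16,0,.089],[.16,.08,.089],[.11,0,.125],[.205,.145,.085],[.16,-.08,.096]])))
```

```text
[0.66513007 0.08616282 0.22394919] [ 0.1319999   0.20841538 -0.86148038] 0.00010596619981675827
[[302.11565746 104.86339602]
 [297.12492671 198.55972761]
 [374.08287139 106.41007624]
 [246.34469065 261.60760739]
 [308.30565791  -4.63165413]]
```

View pics/wrist1.png

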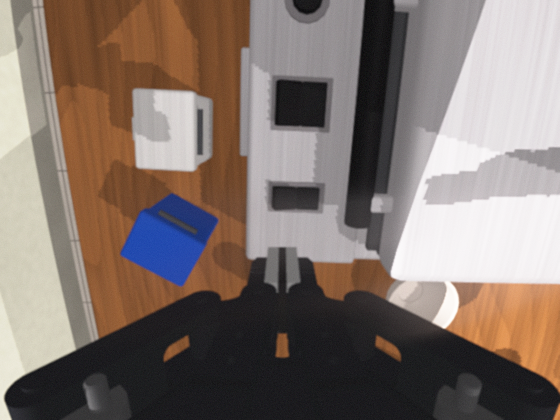

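Emit:
arm_command --pt "0 -0.008 0.07 0 0 0 1" --pt "0 0 0.08 0 0 0 1" --pt "0 0 0.08 0 0 0 1" --pt "0 0 0.05 0 0 0 1" --pt "0 0 0.01 0 0 0 1" --pt "0 0 0.0075 0 0 0 1" --pt "0 0 0.0075 0 0 0 1" --pt "0 0 0 0 0 0 1"

```text
clock: 4.6
tcp_pos: [0.6665, 0.0841, 0.1053]
orientation: [[-0.0, -1.0, 0.001], [-1.0, 0.0, 0.001], [-0.001, -0.001, -1.0]]
wrist_force: [-0.1, -0.4, -0.2]
width: -0.0003
grip_force: 0.0
```

Emit:
arm_command --pt "0 0 0.0075 0 0 0 1" --pt "0 0 0.005 0 0 0 1" --pt "0 0 0.005 0 0 0 1" --pt "0 0 0 0 0 0 1"

```text
clock: 5.0
tcp_pos: [0.6663, 0.084, 0.0974]
orientation: [[0.0, -1.0, 0.0], [-1.0, -0.0, -0.0], [0.0, -0.0, -1.0]]
wrist_force: [-1.2, 0.1, 0.7]
width: 0.0001
grip_force: 0.8
```

Emit:
arm_command --pt "0 0 0.005 0 0 0 1" --pt "0 0 0.005 0 0 0 1" --pt "0 0 0.005 0 0 0 1" --pt "0 0 0 0 0 0 1"

```text
clock: 5.4
tcp_pos: [0.6659, 0.0839, 0.091]
orientation: [[-0.0, -1.0, -0.001], [-1.0, 0.0, -0.0], [0.0, 0.001, -1.0]]
wrist_force: [0.4, -0.2, 1.9]
width: 0.0001
grip_force: 0.9
```

Emit:
arm_command --pt "0 0 0.004 0 0 0 1" --pt "0 0 0.003 0 0 0 1" --pt "0 0 0 0 0 0 1"

```text
clock: 5.7
tcp_pos: [0.6661, 0.0839, 0.0908]
orientation: [[0.001, -1.0, 0.001], [-1.0, -0.001, -0.0], [0.0, -0.001, -1.0]]
wrist_force: [-7.3, 0.7, 16.6]
width: 0.0002
grip_force: 8.7
```

Emit:
arm_command --pt "0 0 -0.05 0 0 0 1" --pt "0 0 -0.08 0 0 0 1" --pt "0.05 0 0 0 0 0 1" --pt "0.07 0 0 0 0 0 1" --pt "0.07 0 0 0 0 0 1" --pt "0 0 0 0 0 0 1" --pt "0 0 0.05 0 0 0 1" --pt "0 0 0.03 0 0 0 1"

```text
clock: 6.5
tcp_pos: [0.6654, 0.0077, 0.107]
orientation: [[-0.001, -1.0, -0.001], [-1.0, 0.001, 0.0], [-0.0, 0.001, -1.0]]
wrist_force: [-0.8, -0.2, -0.2]
width: 0.0001
grip_force: 0.0
```

Emit:
arm_command --pt "0 0 0.01 0 0 0 1" --pt "0 0 0.0075 0 0 0 1" --pt "0 0 0.0075 0 0 0 1" --pt "0 0 0.005 0 0 0 1" --pt "0 0 0 0 0 0 1"

```text
clock: 7.0
tcp_pos: [0.6667, 0.0082, 0.097]
orientation: [[0.0, -1.0, 0.001], [-1.0, -0.0, 0.0], [-0.0, -0.001, -1.0]]
wrist_force: [0.5, 0.0, 2.2]
width: 0.0
grip_force: 0.8
```

Emit:
arm_command --pt "0 0 0.005 0 0 0 1" --pt "0 0 0.005 0 0 0 1" --pt "0 0 0.005 0 0 0 1" --pt "0 0 0.002 0 0 0 1" --pt "0 0 0 0 0 0 1"

```text
clock: 7.5
tcp_pos: [0.666, 0.008, 0.0909]
orientation: [[0.0, -1.0, 0.0], [-1.0, -0.0, -0.0], [0.0, -0.0, -1.0]]
wrist_force: [-4.0, 0.2, 10.6]
width: 0.0002
grip_force: 5.1
```

Emit:
arm_command --pt "0 0 0.003 0 0 0 1" --pt "0 0 0.002 0 0 0 1" --pt "0 0 0 0 0 0 1"

```text
clock: 7.8
tcp_pos: [0.6661, 0.0079, 0.0907]
orientation: [[0.001, -1.0, 0.001], [-1.0, -0.001, -0.0], [0.0, -0.001, -1.0]]
wrist_force: [-8.5, 1.8, 21.1]
width: -0.0001
grip_force: 10.6
```

Fully down. Next I lift clear and check from where the camera sees both rockers.

Emit:
arm_command --pt "0 0 -0.05 0 0 0 1" --pt "0 0 -0.08 0 0 0 1" --pt "0 0 -0.08 0 0 0 1" --pt "-0.05 0 -0.08 0 0 0 1" --pt "-0.08 0 0 0 0 0 1" --pt "-0.08 0 0 0 0 0 1" --pt "0 0 0 0 0 0 1" --pt "0 0 0 0 0 0 1"

```text
clock: 8.6
tcp_pos: [0.6656, 0.0926, 0.2031]
orientation: [[0.001, -1.0, -0.001], [-1.0, -0.001, -0.0], [0.0, 0.001, -1.0]]
wrist_force: [0.7, -0.3, -1.2]
width: 0.0002
grip_force: 0.0
```

Run:
```python
from h import *
w=snap('wrist','wrist2'); sd=snap('side','side2'); sc=snap('scene','scene2'); s=sc['s']; print(s['tcp_pos'],s['wrist_force'],s['clock'])
im=np.hstack([cv2.resize(sc['color'][140:320,190:410],(400,327)),cv2.resize(sd['color'][130:390,140:460],(400,327))])
b=w['color'][0:270,150:450]; a=load('wrist1')['color'][0:270,150:450]
im=np.vstack([im,np.hstack([cv2.resize(a,(400,270)),cv2.resize(b,(400,270))])])
cv2.imwrite('pics/fin.png',im[...,::-1])
```

```text
[0.66584094 0.09143287 0.20322971] [ 0.18438347  0.34844605 -0.56160189] 8.7
```

View pics/fin.png

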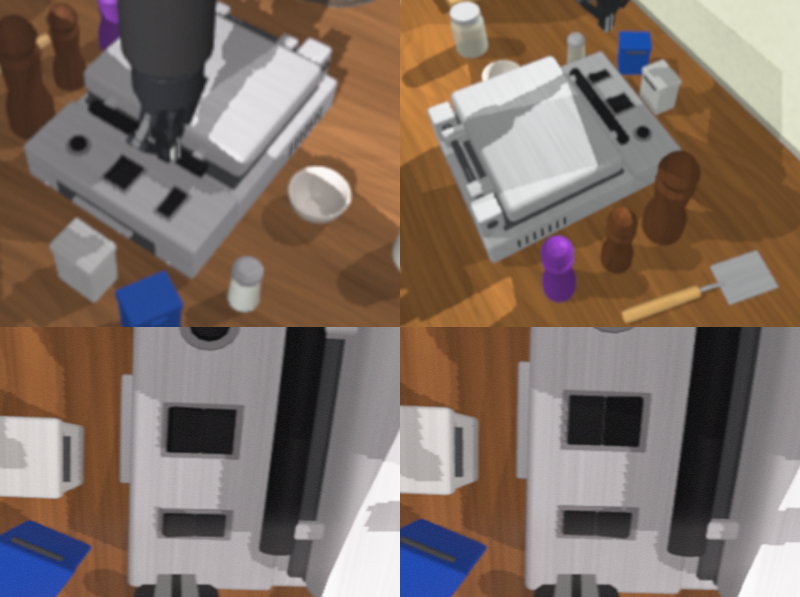

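The plate is shut, everything around still stands, and the hand is clear. I compare the rocker halves before and after as a number check, then decide on handing in.

Run:
```python
from h import *
p=np.load('p.npy')
for f in ('wrist1','wrist2'):
    d=load(f)
    for y in (.08,0):
        o=[]
        for x in (.150,.170):
            u=proj(d,G(p,[[x,y,.091]]))[0].astype(int); o.append(d['color'][u[1]-5:u[1]+6,u[0]-5:u[0]+6].mean().round(1))
        print(f,y,'inner,outer',o)
```

```text
wrist1 0.08 inner,outer [np.float64(50.3), np.float64(51.8)]
wrist1 0 inner,outer [np.float64(28.7), np.float64(26.9)]
wrist2 0.08 inner,outer [np.float64(47.7), np.float64(47.8)]
wrist2 0 inner,outer [np.float64(23.1), np.float64(29.4)]
```

```bash
python3 -c "
from station import arm
print(arm.finish_job())"
```

```text
the job is handed in; nothing more can be done
None
```

I pushed the plate shut, then pressed the heat rocker to high and the mains rocker on, in that order, and handed the job in at about 9 s. The hand was clear, with the timer key and surrounding things undisturbed. The heat rocker's position rests on the fingertip stopping at its fully-pressed height (91 mm, 17 N), because the final pictures did not show it clearly.

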